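# Close up the studio's kerosene can

### The arm

A 6-joint arm with a two-finger parallel gripper is mounted at the origin on the work surface. World frame = base frame: x ahead of the robot, y to its left, z up, the work surface at z = 0. Lengths are in m, angles in degrees, forces in N, time in s.
With the tool pointing down it reaches from about 0.4 to 0.825 m from the base axis. Payload 7 kg.
Tool frame: the origin (TCP) lies at the very end of the fingers, on their centre line; the grasp point (between the pads) lies 19 mm behind it (ctrl.hold_point_z is the distance from the TCP to the grasp point, in m); z points along the fingers, y is the line along which they close (so a half turn about z gives the same grasp; the last joint's range is limited). The gripper opens to 88 mm and grips with 3 to 60 N. Pads are 19 mm wide; open, the fingers measure 130 mm over their backs; the gripper's body (78 mm by 193 mm) begins 47 mm behind the grasp point.
Start: joints at [92.939, 20.546, 0.682, 0, -70.136, -16.507], TCP at [0.158, 0.656, 0.227] pointing down, gripper open.
Joint ranges: [-176.03, 176.03], [-82.01, 121.73], [-58.28, 71.71], [-173.87, 95.51], [-174.79, -0.11], [-173.66, 173.66]. Speed limits (degrees/s): [136.94, 136.94, 172.46, 180, 180, 180].

### API

Orientations are given as [roll, pitch, yaw] about the fixed x, y, z axes, in that order (R = Rz(yaw) Ry(pitch) Rx(roll)).
In Python, from plant import sensors, viewer, workorder, ctrl gives the robot as it stands.
- The arm moves only by the shell command python3 -m pendant 'ROWS'. ROWS is JSON, a list of rows, each a list of 3 entries, a list of its own where there are three numbers: the opening, from -1 (shut) to 1 (fully open), so that 0 is half open, then the shift along the tool's x, y, z in m, then the turn, a rotation vector about the tool's x, y, z in degrees. A call has 1 to 10 rows; each row is the pose to reach, as a shift and turn from the pose commanded when the call began, along the tool's axes at that moment; what a row does not reach only later rows make up. A row lasts 1/12 s, in which the tool goes at most 41.7 mm and 7.16 degrees, less where a joint would pass 70% of its speed; a pose out of reach is approached as far as the arm can. A call with a gripper value outside its range is refused whole. The fingers move at their own pace and stop on an object; the grip force is fixed at half the most. Time passes only in rows, so rows that repeat a pose let the fingers close. It gives the time, the measured TCP pose, the force, the opening and the grip force at its end, in the units of the state.
- sensors.get_obs(): the state, without advancing time (a new reading comes with each control period).
- viewer.snapshot(name): name is "scene" or "top" or "wrist"; returns the picture (480x640x3 uint8, red, green, blue); there is no depth.
- viewer.camera_params(name): a dict with "fx", "fy", "cx", "cy" (pixels), "extrinsics" (4x4, takes a point from world to camera coordinates). Camera axes: x right, y up, looking along -z (the intrinsics and any distortion apply to the point x, -y, -z); pixel columns grow to the right and rows downward; lengths in m; the calibration is good to about 2 mm. A picture is of the moment at which its call begins: read the wrist's pose just before it. camera_params takes no time and is no camera call; for the wrist camera it gives the pose at the moment of the call.
- workorder.close_job(): hands the job in; it is judged then, once.
The state is a dict: "clock": time; "joint_pos": joint angles; "qvel": joint speeds; "tau": joint torques, N m; "tool_pos": TCP position; "orientation": TCP orientation; "force": force on the tool from outside, world axes, zero at the start; "moment": the same for the moment, N m; "opening": finger opening in m; "gripper_force": force on a finger pad.
Only numpy, scipy, OpenCV 4.12 (cv2) and the standard library are available. Lean on these libraries where they do the work, as an engineer would, in place of code of your own. Each camera call takes 0.05 s, during which the arm holds its last target. There are 200 camera calls.

### The job

The kerosene can has just been filled for the studio heater and stands open. Flip its small yellow vent cap down fully shut, and turn the red screw cap clockwise until it is fully home and the ratchet in it slips and clicks, then stop: one click is enough, more than four is too many. Leave the funnel, the cup and the glaze jar where they stand.

Things in the scene. Friction and masses are not known exactly. Their poses are not given: they have to be found in the camera images.
- can: blue 5 l kerosene can, full, does not shift; 260 long (x), 135 wide (y), flat top 190 up, handle along x on it (x -30 to 85, 30 wide, to 241 up). Origin: centre of underside; x points from cap end to vent end, z up. At the cap end the shoulder slopes 37.4 deg; the cap's axis, square to it, leaves it at can (-87.5,0,157.5) and leans 37.4 deg from vertical to the can's -x. Vent at can (110,0)
- cap_grip (a point): middle of the red screw cap's grip bar, on the cap's axis, 39 out from the shoulder (to 1.1 more when open); turns with the grip. z points out of the can along the axis, x along the bar. Bar 50 long (x), 16 wide (y), 22 high (z), white line on top; it stands on a ribbed round skirt 59 across, 22 high, whose flat top is 11 below this point and lower edge 6 off the shoulder. Clockwise seen from outside closes
- cap_turn (a joint): how far the cap is unscrewed from its stop, rad: 0 = fully home, 0.5 to 1.4 at the start (5 mm of thread a turn). Friction about 0.1 N m. Until it is home the red grip carries the thread along one to one
- cap_slip (a joint): how far the red grip has slipped clockwise past the thread through its ratchet, rad: 0 at the start, 0.39 (22.5 deg) more at each click. It slips only once the cap is home: the torque climbs to about 0.4 N m, then falls to almost nothing as the ratchet clicks over, and climbs again for the next. It keeps its place when let go. Clockwise turn of the grip = drop of cap_turn + cap_slip
- vent (a joint): angle of the vent's flip cap, rad: 0 = shut, level on its spout; grows as it swings up, 0.4 to 0.85 at the start. Stiff strap hinge without a catch: it stays where it is left, about 2 N on its middle moves it. Push it round its hinge (down and away from the handle): straight down on the edge of a steep cap binds
- vent_pad (a point): centre of the outer face of the vent's yellow flip cap, a disc 25 across, 5 thick; z square to the face, outwards. Hinge along the can's y at can (94.5,0,199), on the handle's side; this point is 15.5 from the hinge line and 4 above it. Shut, the face is level, 203 above the bench, over can (110,0)
- funnel_mid (a point): bystander: orange plastic funnel standing mouth down, 110 across at the bench, spout up, 115 high; the point is on its axis 57 up
- cup_mid (a point): bystander: dark grey fired cup, 76 across, 85 high; the point is on its axis 42 up
- glaze_jar_mid (a point): bystander: pale green glaze jar with a white lid, 68 across, 85 high; the point is on its axis 42 up

How it is judged:
By the outcome, as a careful person would: the job done as asked, in the order asked, and still so for the second after the job is handed in, with the robot touching nothing.
It also fails if it takes over 64 s, if anything falls off the work surface, if the arm or the gripper's body presses on something with over 40 N, if the wrist force passes 120 N, or if a joint passes its speed limit or range.

## Working session

There is one attempt and no reset: what is moved stays moved. The work goes in short steps, Python scripts to look and compute and a shell command to move; the robot and the scene stay as the last step left them, time stands still between calls to the robot, and variables do not carry over. Pictures are saved under pics/ and viewed, at most 10 in all, crops included, and the job is handed in when it is done.

```bash
mkdir -p pics; ls
python3 - <<'E'
from plant import sensors, viewer, ctrl
import cv2,numpy as np
o=sensors.get_obs(); print({k:np.round(v,3).tolist() for k,v in o.items()}, ctrl.hold_point_z)
ims=[]
for n in("scene","top"):
    p=viewer.camera_params(n);print(n,{k:np.round(v,4).tolist() if k=='extrinsics' else v for k,v in p.items()})
    im=viewer.snapshot(n)[:,:,::-1]; cv2.imwrite(f"pics/{n}0.png",im)
E
```

```text
pics
{'clock': 0.0, 'joint_pos': [92.938, 20.592, 0.635, -0.02, -70.133, -16.508], 'qvel': [-0.029, -0.004, 0.015, -0.099, -0.021, 0.033], 'tau': [0.001, -58.272, 29.306, 6.997, 0.007, -0.0], 'tool_pos': [0.158, 0.656, 0.226], 'orientation': [179.908, -0.008, -13.577], 'force': [-0.364, -0.598, 0.352], 'moment': [-0.007, -0.019, 0.058], 'gripper_force': 0.0, 'opening': 0.088} 0.0188
scene {'fx': 580.2391440165786, 'fy': 580.2391440165786, 'cx': 326.6436199951158, 'cy': 238.66216947455567, 'extrinsics': [[-0.3571, 0.9341, 0.003, 0.1713], [-0.6548, -0.2526, 0.7124, 0.2687], [0.6662, 0.2524, 0.7018, -1.5368], [0.0, 0.0, 0.0, 1.0]]}
top {'fx': 443.74740637139814, 'fy': 443.74740637139814, 'cx': 309.6803391917282, 'cy': 237.30338591235687, 'extrinsics': [[-0.0268, -0.9994, -0.0223, 0.0772], [0.9995, -0.0272, 0.0188, -0.5845], [-0.0193, -0.0217, 0.9996, -0.7818], [0.0, 0.0, 0.0, 1.0]]}
```

View pics/scene0.png

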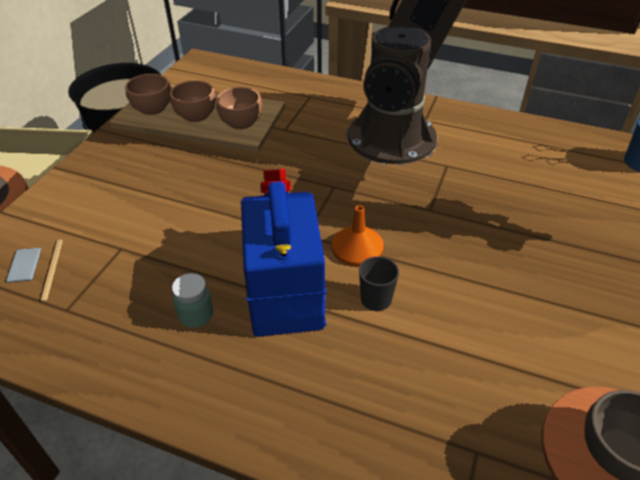

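View pics/top0.png

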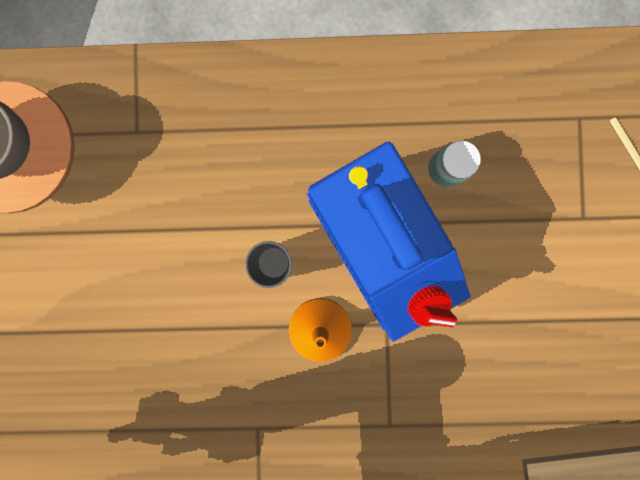

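The top view shows the can diagonal, with the red cap at (433,308), its white line around (441,322) and the yellow vent at (358,176). The jar is at (460,162), the cup at (268,264) and the funnel at (320,330). The scene view has the vent at (284,249) and the cap at (275,182). Next I'll measure the can.

```bash
cat > h.py <<'E'
import numpy as np, cv2
from plant import sensors, viewer, ctrl
from scipy.spatial.transform import Rotation as Ro
def ray(p,uv):
    E=np.array(p["extrinsics"]);R=E[:3,:3];t=E[:3,3]
    d=np.array([(uv[0]-p["cx"])/p["fx"],-(uv[1]-p["cy"])/p["fy"],-1.])
    D=p.get("dist")
    return -R.T@t, R.T@d/np.linalg.norm(d)
def plane(p,uv,z):
    c,d=ray(p,uv);return c+d*(z-c[2])/d[2]
def tri(*pu):
    A=np.zeros((3,3));b=np.zeros(3);rs=[ray(p,u) for p,u in pu]
    for c,d in rs:
        M=np.eye(3)-np.outer(d,d);A+=M;b+=M@c
    X=np.linalg.solve(A,b);return X,max(np.linalg.norm((np.eye(3)-np.outer(d,d))@(X-c)) for c,d in rs)
def proj(p,X):
    E=np.array(p["extrinsics"]);x=E[:3,:3]@X+E[:3,3]
    return np.array([p["cx"]+p["fx"]*x[0]/-x[2],p["cy"]+p["fy"]*x[1]/x[2]])
def mask(im,lo,hi):
    h=cv2.cvtColor(im,cv2.COLOR_BGR2HSV)
    m=cv2.inRange(h,np.array(lo),np.array(hi))
    return m
def big(m):
    n,l,s,c=cv2.connectedComponentsWithStats(m); i=1+np.argmax(s[1:,4]); return (l==i).astype(np.uint8),c[i],s[i]
E
python3 - <<'E'
from h import *
print([x for x in dir(ctrl) if x[0]!='_'],[x for x in dir(viewer) if x[0]!='_'])
P={n:viewer.camera_params(n) for n in("scene","top")}
print(P['top'].keys())
I={n:cv2.imread(f"pics/{n}0.png") for n in P}
Y={};Rd={}
for n in P:
    Y[n]=big(mask(I[n],(22,150,120),(34,255,255)))[1:]
    Rd[n]=big(mask(I[n],(0,190,90),(6,255,255)))[1:]
    print(n,Y[n],Rd[n])
print('vent',tri(*[(P[n],Y[n][0]) for n in P])); print('red',tri(*[(P[n],Rd[n][0]) for n in P]))
m,_,_=big(mask(I['top'],(108,150,60),(125,255,255)))
m=cv2.morphologyEx(m,cv2.MORPH_CLOSE,np.ones((25,25)))
c=max(cv2.findContours(m,0,1)[0],key=cv2.contourArea)
a=cv2.approxPolyDP(c,5,True)[:,0]
for u in a: print(u,plane(P['top'],u,.19).round(4),plane(P['top'],u,.125).round(4))
t=I['top'];cv2.imwrite('pics/crop.png',np.hstack([cv2.resize(t[280:350,390:480],None,fx=4,fy=4,interpolation=2),cv2.resize(t[150:220,320:410],None,fx=4,fy=4,interpolation=2)]))
E
```

```text
['PlanningError', 'hold_point_z'] ['camera_params', 'snapshot']
dict_keys(['fx', 'fy', 'cx', 'cy', 'extrinsics'])
scene (array([283.25757576, 247.68181818]), array([277, 245,  13,   9,  66], dtype=int32)) (array([284.25984252, 178.02362205]), array([278, 169,  13,  22, 127], dtype=int32))
top (array([358.42124542, 176.26373626]), array([350, 167,  17,  22, 273], dtype=int32)) (array([430.81914894, 306.40180033]), array([ 409,  287,   48,   40, 1222], dtype=int32))
vent (array([ 0.66117308, -0.00875073,  0.20680435]), np.float64(0.0010171985160266116))
red (array([ 0.48400589, -0.09365521,  0.19789872]), np.float64(0.008198188725919701))
[387 142] [ 0.7097 -0.0514  0.19  ] [ 0.7246 -0.0617  0.125 ]
[307 194] [0.642  0.0594 0.19  ] [0.6496 0.0611 0.125 ]
[394 340] [ 0.441  -0.0528  0.19  ] [ 0.427  -0.0632  0.125 ]
[419 326] [ 0.4591 -0.087   0.19  ] [ 0.447  -0.1011  0.125 ]
[411 319] [ 0.4687 -0.0765  0.19  ] [ 0.4577 -0.0895  0.125 ]
[411 295] [ 0.5011 -0.0775  0.19  ] [ 0.4935 -0.0906  0.125 ]
[419 288] [ 0.5102 -0.0886  0.19  ] [ 0.5037 -0.1028  0.125 ]
[443 288] [ 0.5094 -0.1208  0.19  ] [ 0.5028 -0.1385  0.125 ]
[453 305] [ 0.4862 -0.1334  0.19  ] [ 0.4771 -0.1526  0.125 ]
[469 294] [ 0.5005 -0.1553  0.19  ] [ 0.4929 -0.1768  0.125 ]
[455 250] [ 0.5603 -0.1386  0.19  ] [ 0.5591 -0.1582  0.125 ]
```

View pics/crop.png

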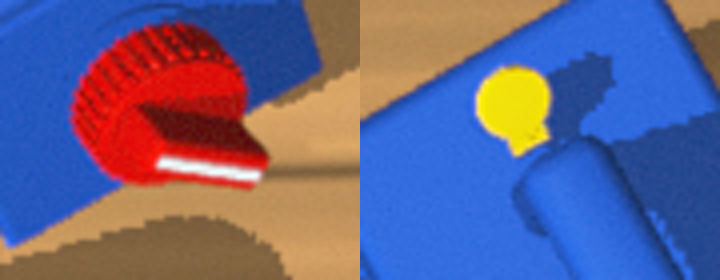

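Shown: the white line runs from about (429,320) to (456,324) in the top view. The vent disc is at (358,176) with its hinge tab towards the handle. Next I need a helper that turns targets into shifts, plus the wrist camera geometry.

```bash
cat >> h.py <<'E'
def go(pos,Rt,o=None):
    o=o or sensors.get_obs(); R=Ro.from_euler('xyz',o['orientation'],degrees=True)
    Rt=Rt if isinstance(Rt,Ro) else Ro.from_matrix(Rt)
    s=R.inv().apply(np.array(pos)-o['tool_pos']); r=(R.inv()*Rt).as_rotvec(degrees=True)
    print('shift',s.round(4).tolist(),'turn',r.round(2).tolist(),'n',np.linalg.norm(s)/.0417,np.linalg.norm(r)/7.16)
def down(yaw): return Ro.from_euler('xyz',[180,0,yaw],degrees=True)
E
python3 - <<'E'
from h import *
P={n:viewer.camera_params(n) for n in("wrist","top")}
o=sensors.get_obs();R=Ro.from_euler('xyz',o['orientation'],degrees=True)
c,d=ray(P['wrist'],(P['wrist']['cx'],P['wrist']['cy']));print(R.inv().apply(c-o['tool_pos']),R.inv().apply(d),P['wrist']['fx'],P['wrist']['cx'],P['wrist']['cy'])
for u in((428.8,320),(456,324.5)):print(plane(P['top'],u,.1973))
print(plane(P['top'],(358.4,176.3),.21))
for n,u,z in(('jar',(461,160),.085),('cup',(268,263),.085),('fun',(320,341),.115)):print(n,plane(P['top'],u,z))
go((.56,-.06,.42),down(30.5));go((.56,-.06,.42),down(-149.5))
E
```

```text
[ 0.06770399 -0.00032736 -0.15872353] [-2.56829225e-01  7.27914061e-04  9.66456527e-01] 419.35599481630896 323.9384730964733 237.63184099934767
[ 0.468098   -0.09861279  0.1973    ]
[ 0.46130043 -0.13441024  0.1973    ]
[ 0.66098144 -0.00939424  0.21      ]
jar [ 0.70129123 -0.18451567  0.085     ]
cup [0.54550773 0.12744493 0.085     ]
fun [0.42582573 0.04750439 0.115     ]
shift [0.5585, 0.6018, -0.1933] turn [0.08, 0.02, -44.07] n 20.226633064065286 6.155374846947049
shift [0.5585, 0.6018, -0.1933] turn [0.03, -0.1, 135.93] n 20.226633064065286 18.984302150702817
```

```bash
python3 -m pendant '[[1,[0,0,-0.04],[0,0,0]],[1,[0,0,-0.08],[0,0,0]],[1,[0,0,-0.12],[0,0,0]],[1,[0,0,-0.16],[0,0,0]],[1,[0,0,-0.193],[0,0,0]],[1,[0.027,0.03,-0.193],[0,0,-7]],[1,[0.054,0.06,-0.193],[0,0,-14]],[1,[0.081,0.09,-0.193],[0,0,-21]],[1,[0.108,0.12,-0.193],[0,0,-28]],[1,[0.135,0.15,-0.193],[0,0,-34]]]'; python3 -c "
from h import *
o=sensors.get_obs();print(o['joint_pos']);go((.56,-.06,.42),down(30.5))"
```

```text
clock: 0.93
tool_pos: [0.2548, 0.4768, 0.4192]
orientation: [180.0, 0.0, 20.8]
force: [1.5, -0.1, 0.6]
opening: 0.0876
gripper_force: 0.0
[ 8.26501145e+01  4.00819719e+00  3.79704001e+00 -7.61890828e-03
 -8.98209573e+01  2.81681462e+01]
shift [0.0945, 0.6102, -0.0006] turn [0.02, 0.02, -9.68] n 14.80669286095616 1.3522096826171468
```

```bash
python3 -m pendant '[[1,[0.006,0.04,0],[0,0,-3]],[1,[0.012,0.08,0],[0,0,-6]],[1,[0.018,0.12,0],[0,0,-10]],[1,[0.025,0.16,0],[0,0,-10]],[1,[0.031,0.2,0],[0,0,-10]],[1,[0.037,0.24,0],[0,0,-10]],[1,[0.043,0.28,0],[0,0,-10]],[1,[0.05,0.32,0],[0,0,-10]],[1,[0.056,0.36,0],[0,0,-10]],[1,[0.062,0.4,0],[0,0,-10]]]'; python3 -c "
from h import *
o=sensors.get_obs();print(o['joint_pos']);go((.56,-.06,.42),down(30.5))"
```

```text
clock: 1.77
tool_pos: [0.4524, 0.1234, 0.4196]
orientation: [-180.0, -0.0, 30.5]
force: [2.0, 1.5, -0.2]
opening: 0.0874
gripper_force: 0.0
[ 3.93983930e+01 -3.41383109e+00 -3.61494993e+00 -1.11897801e-02
 -8.97770024e+01  8.10552109e+01]
shift [-0.0002, 0.2127, -0.0004] turn [-0.01, -0.02, -0.05] n 5.1005452261985225 0.0073378285944521076
```

```bash
python3 -m pendant '[[1,[0,0.04,0],[0,0,0]],[1,[0,0.08,0],[0,0,0]],[1,[0,0.12,0],[0,0,0]],[1,[0,0.16,0],[0,0,0]],[1,[0,0.2,0],[0,0,0]],[1,[0,0.212,0],[0,0,0]],[1,[0,0.212,0],[0,0,0]],[1,[0,0.212,0],[0,0,0]]]'
cat > look.py <<'E'
from h import *;import sys,json
n=sys.argv[1];p=viewer.camera_params('wrist');im=viewer.snapshot('wrist')[:,:,::-1]
cv2.imwrite(f'pics/{n}.png',im);json.dump({k:np.array(v).tolist() for k,v in p.items()},open(f'pics/{n}.json','w'))
print(sensors.get_obs()['joint_pos'])
E
python3 look.py w1
```

```text
clock: 2.43
tool_pos: [0.5595, -0.058, 0.4186]
orientation: [-180.0, 0.1, 30.3]
force: [0.2, -0.4, 0.5]
opening: 0.0875
gripper_force: 0.0
[ 1.40889914e+01  6.22992177e+00  6.27246752e+00 -1.59885800e-02
 -9.00921093e+01  1.06301663e+02]
```

View pics/w1.png

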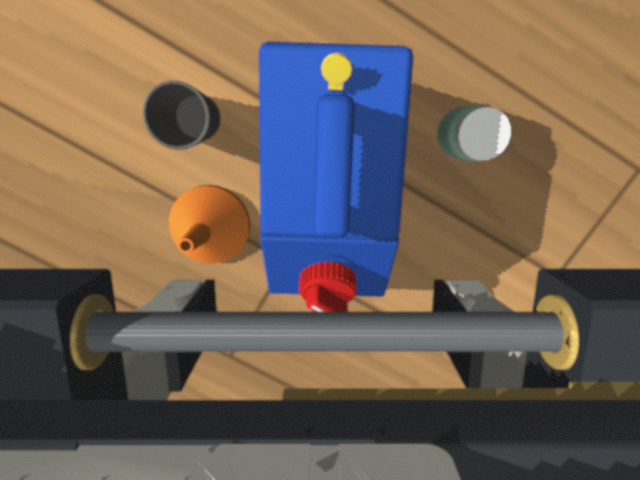

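The wrist view shows the vent at (336,69), the handle from (335,95) to (333,235), and the cap at (328,285) with its bar partly hidden behind the gripper. Top corners are at about (262,43), (411,46), (399,238) and (263,235). Now I'll triangulate these with the top view.

```bash
cat > m.py <<'E'
from h import *;import json
W=json.load(open('pics/w1.json'));T=viewer.camera_params('top');S=viewer.camera_params('scene')
iw=cv2.imread('pics/w1.png');it=cv2.imread('pics/top0.png')
def yel(im):
    m,c,s=big(mask(im,(22,150,120),(34,255,255)))
    d=cv2.erode(cv2.dilate(m,np.ones((1,1))),cv2.getStructuringElement(2,(9,9)));d=cv2.dilate(d,cv2.getStructuringElement(2,(9,9)))&m
    cn=max(cv2.findContours(d,0,1)[0],key=cv2.contourArea);return cv2.fitEllipse(cn),c,s
a,b=yel(iw),yel(it);print(a,b)
X,e=tri((W,a[0][0]),(T,b[0][0]));print('disc',X,e)
# top face corners
for cw,ct in(((411,46),(387,142)),((399,238),(455,250))):print('corner',tri((W,cw),(T,ct)),plane(W,cw,.19),plane(T,ct,.19))
for u in((262,43),(263,235)):print(plane(W,u,.19))
for u in((317,100),(352,100),(316,232),(351,232)):print('handle',plane(W,u,.23))
# edges by lines: left/right blue edges between rows 70..220
m,_,_=big(mask(iw,(105,120,40),(128,255,255)))
rows=np.arange(70,225,5)
for f,nm in((np.min,'L'),(np.max,'R')):
    pts=np.array([plane(W,(f(np.where(m[r,250:420])[0])+250+(0.5 if nm=='R' else -.5),r),.186)[:2] for r in rows])
    v=cv2.fitLine(pts.astype(np.float32),cv2.DIST_HUBER,0,1e-4,1e-4).ravel();print(nm,v,np.degrees(np.arctan(v[1]/v[0])))
E
python3 m.py
```

```text
(((336.1375427246094, 69.9490966796875), (26.07549476623535, 32.70830535888672), 1.3242758512496948), array([336.14204545,  70.08664773]), array([323,  54,  28,  35, 704], dtype=int32)) (((358.31036376953125, 175.960693359375), (16.191795349121094, 18.807842254638672), 159.9943389892578), array([358.42124542, 176.26373626]), array([350, 167,  17,  22, 273], dtype=int32))
disc [ 0.66075315 -0.00903848  0.21327095] 0.00017926164869208906
corner (array([ 0.71567373, -0.05494716,  0.16923515]), np.float64(0.0011739463091793329)) [ 0.71184921 -0.05349766  0.19      ] [ 0.70971816 -0.05144017  0.19      ]
corner (array([ 0.55973397, -0.14777877,  0.15633775]), np.float64(0.0009234102161835407)) [ 0.56450128 -0.13689901  0.19      ] [ 0.56027413 -0.13855823  0.19      ]
[0.64988738 0.05717    0.19      ]
[ 0.50144952 -0.02326811  0.19      ]
handle [ 0.63199406 -0.00802288  0.23      ]
handle [ 0.64591304 -0.03182929  0.23      ]
handle [ 0.53871578 -0.06104606  0.23      ]
handle [ 0.55381139 -0.08684648  0.23      ]
L [0.878081   0.47851202 0.59456587 0.03057671] 28.588264
R [ 0.87887704  0.4770484   0.6510623  -0.08910893] 28.492802
```

Can pose: origin about (0.567,-0.060), yaw about 28.6°. The far edge, disc, centreline and cap line all agree with this. I'll shut the fingers and go above the vent.

```bash
cat >> h.py <<'E'
YAW=28.6;O=np.array([.567,-.060,0])
def can(x,y,z): return O+Ro.from_euler('z',YAW,degrees=True).apply(np.array([x,y,z])/1000)
def where():
    o=sensors.get_obs();print('t',o['clock'],'can',(Ro.from_euler('z',-YAW,degrees=True).apply(o['tool_pos']-O)*1000).round(1),np.round(o['orientation'],1),'F',np.round(o['force'],1),'q',np.round(o['joint_pos'],1))
E
python3 -c "
from h import *
go(can(106,0,235),down(YAW))"
```

```text
shift [0.1113, 0.0097, 0.184] turn [-0.03, 0.04, 1.79] n 5.162589548783538 0.25019975478930306
```

```bash
python3 -m pendant '[[-1,[0.035,0.003,0.0],[0,0,1.8]],[-1,[0.07,0.006,0.0],[0,0,1.8]],[-1,[0.1,0.01,0.02],[0,0,1.8]],[-1,[0.111,0.01,0.05],[0,0,1.8]],[-1,[0.111,0.01,0.085],[0,0,1.8]],[-1,[0.111,0.01,0.12],[0,0,1.8]],[-1,[0.111,0.01,0.15],[0,0,1.8]],[-1,[0.111,0.01,0.17],[0,0,1.8]],[-1,[0.111,0.01,0.179],[0,0,1.8]],[-1,[0.111,0.01,0.179],[0,0,1.8]]]'; python3 -c "
from h import *
where()
im=viewer.snapshot('scene')[:,:,::-1];cv2.imwrite('pics/s2.png',cv2.resize(im[120:300,220:380],None,fx=3.3,fy=3.3,interpolation=2))"
```

```text
clock: 3.32
tool_pos: [0.6589, -0.0085, 0.2388]
orientation: [-179.9, 0.2, 28.7]
force: [-0.3, -0.3, 0.1]
opening: 0.0266
gripper_force: 0.0
t 3.3167 can [105.4   1.2 238.8] [-179.9    0.2   28.7] F [-0.3 -0.3  0.1] q [ 16.2  18.8  -0.3  -0.  -71.1 102.6]
```

View pics/s2.png

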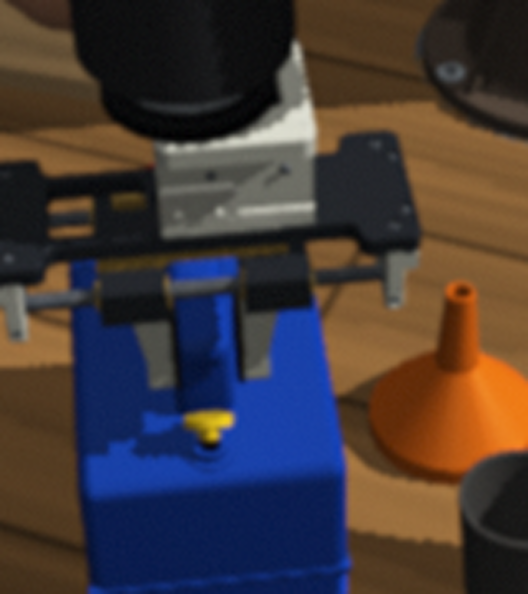

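Shown: the fingers are still closing just above and behind the vent, which is at crop (210,420). They are clear of the handle. Next I finish closing and come down onto the disc.

```bash
python3 -m pendant '[[-1,[0,0.001,0],[0,0,0]],[-1,[0,0.001,0],[0,0,0]],[-1,[0,0.001,0],[0,0,0]],[-1,[0,0.001,0],[0,0,0]],[-1,[0,0.001,0.004],[0,0,0]],[-1,[0.001,0.001,0.008],[0,0,0]],[-1,[0.001,0.001,0.012],[0,0,0]],[-1,[0.002,0.001,0.016],[0,0,0]]]'; python3 -c "
from h import *
where()"
```

```text
clock: 4.03
tool_pos: [0.6623, -0.0097, 0.2239]
orientation: [-180.0, 0.0, 28.6]
force: [0.3, 0.4, -0.6]
opening: 0.0
gripper_force: 0.0
t 4.0333 can [107.8  -1.5 223.9] [-180.     0.    28.6] F [ 0.3  0.4 -0.6] q [ 16.   19.5  -1.2  -0.  -69.3 102.6]
```

```bash
python3 -m pendant '[[-1,[0.001,-0.001,0.003],[0,0,0]],[-1,[0.002,-0.001,0.006],[0,0,0]],[-1,[0.003,-0.001,0.009],[0,0,0]],[-1,[0.003,-0.001,0.009],[0,0,0]]]'; python3 -c "
from h import *
where()"
python3 -m pendant '[[-1,[0.001,0,0.002],[0,0,0]],[-1,[0.002,0,0.004],[0,0,0]],[-1,[0.003,0,0.006],[0,0,0]],[-1,[0.003,0,0.006],[0,0,0]]]'; python3 -c "
from h import *
where()"
```

```text
clock: 4.37
tool_pos: [0.6652, -0.007, 0.2152]
orientation: [180.0, -0.0, 28.7]
force: [0.6, 0.2, 1.1]
opening: 0.0004
gripper_force: 0.4
t 4.3667 can [111.6  -0.5 215.2] [180.   -0.   28.7] F [0.6 0.2 1.1] q [ 16.2  20.   -1.6   0.  -68.3 102.5]
clock: 4.7
tool_pos: [0.6675, -0.0058, 0.2092]
orientation: [-180.0, -0.0, 28.6]
force: [0.3, 0.4, 0.9]
opening: 0.0004
gripper_force: 0.6
t 4.7 can [114.2  -0.5 209.2] [-180.    -0.    28.6] F [0.3 0.4 0.9] q [ 16.2  20.4  -1.8  -0.  -67.8 102.4]
```

```bash
python3 -m pendant '[[-1,[0,0,0.0015],[0,0,0]],[-1,[0,0,0.003],[0,0,0]],[-1,[0,0,0.0045],[0,0,0]],[-1,[0,0,0.0045],[0,0,0]]]'; python3 -m pendant '[[-1,[0,0,0.001],[0,0,0]],[-1,[0,0,0.001],[0,0,0]]]'; python3 -m pendant '[[-1,[0,0,0.001],[0,0,0]],[-1,[0,0,0.001],[0,0,0]]]'; python3 -c "
from h import *
where()"
```

```text
clock: 5.03
tool_pos: [0.6671, -0.006, 0.2046]
orientation: [-180.0, 0.0, 28.6]
force: [0.7, 0.6, 0.2]
opening: 0.0001
gripper_force: 0.3
clock: 5.2
tool_pos: [0.6672, -0.0059, 0.2038]
orientation: [-180.0, 0.0, 28.6]
force: [1.5, 0.0, 1.0]
opening: 0.0004
gripper_force: 0.2
clock: 5.37
tool_pos: [0.6673, -0.0059, 0.2034]
orientation: [180.0, -0.0, 28.6]
force: [-0.1, -0.2, 2.8]
opening: 0.0
gripper_force: 1.5
t 5.3667 can [113.9  -0.5 203.4] [180.   -0.   28.6] F [-0.1 -0.2  2.8] q [ 16.2  20.6  -2.3   0.  -67.1 102.4]
```

Force is rising right at 203, the shut height. I'll press a little further.

```bash
python3 -m pendant '[[-1,[0,0,0.001],[0,0,0]],[-1,[0,0,0.001],[0,0,0]]]'; python3 -m pendant '[[-1,[-0.001,0,0.001],[0,0,0]],[-1,[-0.002,0,0.001],[0,0,0]],[-1,[-0.002,0,0.001],[0,0,0]]]'
```

```text
clock: 5.53
tool_pos: [0.6673, -0.0059, 0.2033]
orientation: [180.0, -0.0, 28.6]
force: [-2.2, 2.0, 7.9]
opening: 0.0002
gripper_force: 4.0
clock: 5.78
tool_pos: [0.6673, -0.006, 0.2033]
orientation: [179.9, -0.3, 28.7]
force: [0.9, 4.1, 7.9]
opening: 0.0007
gripper_force: 4.6
```

The vent hits a firm stop at the shut height, with 8 N on it. Now I retreat and go to a standoff pose on the cap's axis.

```bash
python3 -m pendant '[[-1,[0,0,-0.02],[0,0,0]],[-1,[0,0,-0.05],[0,0,0]],[-1,[0,0,-0.09],[0,0,0]],[0,[0,0,-0.13],[0,0,0]],[1,[0,0,-0.16],[0,0,0]],[1,[0,0,-0.16],[0,0,0]]]'
cat >> h.py <<'E'
def capR(deg):  # tool x in cap plane at angle deg from e1 (up slope) towards can +y; tool z into can
    t=np.radians(37.4);e1=np.array([np.cos(t),0,np.sin(t)]);e2=np.array([0,1,0]);z=np.array([np.sin(t),0,-np.cos(t)])
    a=np.radians(deg);x=np.cos(a)*e1+np.sin(a)*e2;y=np.cross(z,x)
    return Ro.from_euler('z',YAW,degrees=True)*Ro.from_matrix(np.array([x,y,z]).T)
def axis(d,dy=0): return can(-87.5-.6074*d,dy,157.5+.7944*d)
E
python3 - <<'E'
from h import *
where()
T=viewer.camera_params('top')
n=axis(1)-axis(0);n/=np.linalg.norm(n);b=Ro.from_euler('z',YAW,degrees=True)
pts=[]
for u in((428.8,320),(456,324.5)):
    c,d=ray(T,u);X=c+d*(n@(axis(50.5)-c))/(n@d);pts.append(X)
v=capR(0).inv().apply(pts[1]-pts[0]);print('len',np.linalg.norm(v),v,'mid off',capR(0).inv().apply(sum(pts)/2-axis(50.5)))
go(axis(130),capR(0))
E
```

```text
clock: 6.28
tool_pos: [0.6674, -0.0074, 0.3689]
orientation: [179.7, -0.5, 28.6]
force: [0.4, 0.0, 1.4]
opening: 0.0152
gripper_force: 0.0
t 6.2833 can [113.3  -1.9 368.9] [179.7  -0.5  28.6] F [0.4 0.  1.4] q [ 1.610e+01  1.670e+01  1.310e+01  1.000e-01 -8.590e+01  1.025e+02]
len 0.04868451598683041 [-3.71100683e-02  3.15122980e-02  1.04180398e-06] mid off [ 1.89380169e-03  6.89861879e-04 -5.31653599e-08]
shift [-0.2808, -0.0026, 0.1055] turn [0.24, 36.87, 0.12] n 7.193648322509662 5.149745298422165
```

```bash
python3 -m pendant '[[1,[-0.035,0,0],[0,0,0]],[1,[-0.07,0,0],[0,7,0]],[1,[-0.105,0,0],[0,14,0]],[1,[-0.14,0,0.0],[0,21,0]],[1,[-0.175,0,0.01],[0,28,0]],[1,[-0.21,0,0.03],[0,35,0]],[1,[-0.245,-0.002,0.06],[0,36.9,0]],[1,[-0.28,-0.003,0.085],[0,36.9,0]],[1,[-0.281,-0.003,0.105],[0,36.9,0]],[1,[-0.281,-0.003,0.105],[0,36.9,0]]]'; python3 look.py w2; python3 -c "
from h import *
where();go(axis(130),capR(0));go(axis(130),capR(40.3));go(axis(130),capR(40.3-180))"
```

```text
clock: 7.12
tool_pos: [0.4131, -0.139, 0.2513]
orientation: [-179.6, -36.7, 28.2]
force: [-0.2, 0.8, -1.2]
opening: 0.0817
gripper_force: 0.0
[-20.05461889 -12.29059526 -28.09146712 -34.15507755 -53.26627414
 154.14085318]
t 7.1667 can [-171.2    2.8  254. ] [-179.8  -36.8   28.3] F [ 0.3 -0.4  0.2] q [-20.1 -12.3 -28.1 -34.2 -53.3 154.1]
shift [0.0079, 0.0028, -0.0026] turn [-0.04, 0.63, -0.27] n 0.21032419823480614 0.09541060987511821
shift [0.0079, 0.0028, -0.0026] turn [-0.26, 0.58, -40.57] n 0.21032419823480614 5.667125189157439
shift [0.0079, 0.0028, -0.0026] turn [0.74, 0.33, 139.43] n 0.21032419823480614 19.47327548156899
```

View pics/w2.png

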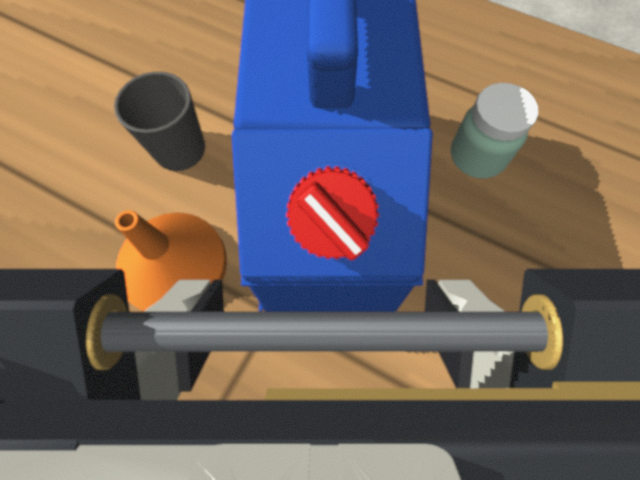

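The w2 view shows the cap face-on, centred at about (332,212), with the white line from (308,197) to (358,252). Next I'll check it by triangulating with the top view.

```bash
cat > cap.py <<'E'
from h import *;import json,sys
nm=sys.argv[1];W=json.load(open(f'pics/{nm}.json'));im=cv2.imread(f'pics/{nm}.png');T=viewer.camera_params('top')
R=capR(0);loc=lambda X:(R.inv().apply(X-axis(0))*1000*[1,-1,-1]).round(1)  # e1,e2,out
red,c,s=big(mask(im,(0,170,80),(7,255,255)));box=cv2.dilate(red,np.ones((9,9)))
hull=cv2.convexHull(np.argwhere(red)[:,::-1].astype(np.int32));M=np.zeros_like(red);cv2.fillConvexPoly(M,hull,1)
w,c,s=big(cv2.bitwise_and(mask(im,(0,0,170),(180,70,255)),M*255))
r=cv2.minAreaRect(np.argwhere(w)[:,::-1].astype(np.float32));b=cv2.boxPoints(r)
e=sorted([(b[i]+b[(i+1)%4])/2 for i in range(4)],key=lambda q:-np.linalg.norm(q-np.array(r[0])))[:2]
n=axis(1)-axis(0);n/=np.linalg.norm(n);P=[]
for u in e:
    cc,d=ray(W,u);P.append(cc+d*(n@(axis(50.5)-cc))/(n@d))
P=[loc(p) for p in P];v=P[1]-P[0];print('ends',e,'mid',(P[0]+P[1])/2,'len',np.linalg.norm(v),'ang',np.degrees(np.arctan2(v[1],v[0])))
if len(sys.argv)>2:
    X,er=tri((W,r[0]),(T,(442.4,322.25)));print('tri mid',loc(X),er)
el=cv2.fitEllipse(hull);print('skirt ellipse',el)
E
python3 cap.py w2 t
```

```text
ends [array([307.22357, 196.63435], dtype=float32), array([358.12653, 251.96364], dtype=float32)] mid [ 2.   0.1 50.5] len 43.91446231026858 ang -138.32312044513543
tri mid [ 2.4 -0.  50.7] 0.0003624012015006535
skirt ellipse ((332.986572265625, 213.57135009765625), (87.0274429321289, 91.42094421386719), 153.5694122314453)
```

```bash
python3 -m pendant '[[0,[0.002,0.0006,0],[0,0.1,7]],[0,[0.004,0.001,0],[0,0.2,14]],[0,[0.006,0.002,-0.002],[0,0.3,21]],[0,[0.008,0.003,-0.002],[0.1,0.4,28]],[0,[0.01,0.003,-0.002],[0.2,0.4,35]],[0,[0.01,0.003,-0.002],[0.2,0.4,42]],[0,[0.01,0.003,-0.002],[0.2,0.4,49]],[0,[0.01,0.003,-0.002],[0.2,0.4,56]],[0,[0.01,0.003,-0.002],[0.2,0.4,63]],[0,[0.01,0.003,-0.002],[0.2,0.4,70]]]'
python3 -m pendant '[[0,[0,0,0],[0,0,7]],[0,[0,0,0],[0,0,14]],[0,[0,0,0],[0,0,21]],[0,[0,0,0],[0,0,28]],[0,[0,0,0],[0,0,35]],[0,[0,0,0],[0,0,42]],[0,[0,0,0],[0,0,49]],[0,[0,0,0],[0,0,56]],[0,[0,0,0],[0,0,63]],[0,[0,0,0],[0,0,68]]]'
python3 -m pendant '[[0,[0,0,0],[0,0,0]],[0,[0,0,0],[0,0,0]]]'
python3 -c "
from h import *
where();e=.002*capR(0).apply([1,0,0]);go(axis(80)+e,capR(-138.3));go(axis(31.5)+e,capR(-138.3))"; python3 look.py w3; python3 cap.py w3
```

```text
clock: 8.0
tool_pos: [0.4263, -0.1379, 0.2651]
orientation: [-144.3, -11.9, -45.5]
force: [0.0, -0.0, 1.1]
opening: 0.0441
gripper_force: 0.0
clock: 8.83
tool_pos: [0.4263, -0.1379, 0.2651]
orientation: [-153.0, 26.9, -103.1]
force: [1.1, 0.2, 0.4]
opening: 0.0438
gripper_force: 0.0
clock: 9.0
tool_pos: [0.4259, -0.1379, 0.2646]
orientation: [-152.8, 26.6, -102.6]
force: [-0.2, -0.1, -0.8]
opening: 0.0437
gripper_force: 0.0
t 9.0 can [-161.2   -0.8  264.6] [-152.8   26.6 -102.6] F [-0.2 -0.1 -0.8] q [-19.4 -12.2 -26.9 -34.1 -53.5  15.6]
shift [0.0027, 0.0037, 0.0499] turn [0.01, -0.07, 0.58] n 1.2015129139464342 0.08154169080904639
shift [0.0027, 0.0036, 0.0984] turn [0.01, -0.07, 0.58] n 2.3620831040636006 0.08154169080904639
[-19.41655059 -12.21530975 -26.93649726 -34.07991026 -53.4967666
  15.66019402]
ends [array([329.47208, 204.95139], dtype=float32), array([328.0858 , 277.04013], dtype=float32)] mid [2.00e+00 5.00e-02 5.05e+01] len 43.99784085611475 ang 41.40643381213481
skirt ellipse ((328.33905029296875, 230.05320739746094), (83.98290252685547, 90.81005859375), 0.4686029255390167)
```

```bash
python3 -m pendant '[[0,[0.0027,0.0036,0.02],[0,0,0.4]],[0,[0.0027,0.0036,0.045],[0,0,0.4]],[0,[0.0027,0.0036,0.065],[0,0,0.4]],[0,[0.0027,0.0036,0.08],[0,0,0.4]],[0,[0.0027,0.0036,0.09],[0,0,0.4]],[0,[0.0027,0.0036,0.097],[0,0,0.4]],[0,[0.0027,0.0036,0.097],[0,0,0.4]],[0,[0.0027,0.0036,0.097],[0,0,0.4]]]'; python3 -c "
from h import *
where();e=.002*capR(0).apply([1,0,0]);go(axis(32)+e,capR(-138.5))"
```

```text
clock: 9.72
tool_pos: [0.4732, -0.1111, 0.1841]
orientation: [-153.1, 26.9, -103.2]
force: [-0.5, -0.6, -0.9]
opening: 0.0439
gripper_force: 0.0
t 9.7167 can [-106.8   -0.   184.1] [-153.1   26.9 -103.2] F [-0.5 -0.6 -0.9] q [-13.7  -4.3 -30.8 -38.5 -40.8  18.6]
shift [-0.0009, -0.0007, 0.0009] turn [0.04, -0.09, 0.19] n 0.03467274936426186 0.029405270334782352
```

No contact and well centred. Now I close on the bar.

```bash
python3 -m pendant '[[-1,[0,0,0],[0,0,0]],[-1,[0,0,0],[0,0,0]],[-1,[0,0,0],[0,0,0]],[-1,[0,0,0],[0,0,0]],[-1,[0,0,0],[0,0,0]],[-1,[0,0,0],[0,0,0]],[-1,[0,0,0],[0,0,0]]]'
cat > tq.py <<'E'
from h import *
o=sensors.get_obs();R=Ro.from_euler('xyz',o['orientation'],degrees=True)
m=R.inv().apply(o['moment']);f=R.inv().apply(o['force']);x=(capR(0).inv()*R).as_rotvec(degrees=True)
print('tau',o['tau'].round(2) if hasattr(o['tau'],'round') else o['tau'],'Mtool',m.round(2),'Ftool',f.round(1),'angle',x.round(1),'q6',round(o['joint_pos'][5],1),'t',round(o['clock'],2),'op',round(o['opening'],4))
E
python3 tq.py
```

```text
clock: 10.3
tool_pos: [0.474, -0.1117, 0.1848]
orientation: [-153.0, 26.9, -103.2]
force: [1.3, -2.4, 2.3]
opening: 0.0159
gripper_force: 30.0
tau [  0.85 -19.79  24.44   3.47  -0.41   0.07] Mtool [-0.01  1.5   0.08] Ftool [ 0.7 -3.  -1.8] angle [-1.000e-01  2.000e-01  1.383e+02] q6 18.6 t 10.3 op 0.0159
```

```bash
python3 -m pendant '[[-1,[0,0,0],[0,0,4]],[-1,[0,0,0.0001],[0,0,8]],[-1,[0,0,0.0002],[0,0,12]],[-1,[0,0,0.0002],[0,0,16]],[-1,[0,0,0.0003],[0,0,20]],[-1,[0,0,0.0003],[0,0,20]]]'; python3 tq.py
```

```text
clock: 10.8
tool_pos: [0.474, -0.1115, 0.1844]
orientation: [-164.3, 34.4, -125.1]
force: [0.9, -1.9, 4.8]
opening: 0.0155
gripper_force: 30.0
tau [  0.85 -18.95  24.07   3.5   -0.3   -1.2 ] Mtool [0.4  1.09 0.14] Ftool [-1.8 -3.  -3.9] angle [-1.000e-01  2.000e-01  1.585e+02] q6 -1.5 t 10.8 op 0.0155
```

```bash
for i in 1; do python3 -m pendant '[[-1,[0,0,0.0001],[0,0,3]],[-1,[0,0,0.0001],[0,0,6]],[-1,[0,0,0.0001],[0,0,6]]]' >/dev/null; python3 tq.py; python3 -m pendant '[[-1,[0,0,0.0001],[0,0,3]],[-1,[0,0,0.0001],[0,0,6]],[-1,[0,0,0.0001],[0,0,6]]]'>/dev/null; python3 tq.py; python3 -m pendant '[[-1,[0,0,0.0001],[0,0,3]],[-1,[0,0,0.0001],[0,0,6]],[-1,[0,0,0.0001],[0,0,6]]]'>/dev/null; python3 tq.py; done
```

```text
tau [  0.79 -18.71  23.86   3.51  -0.31  -0.93] Mtool [0.51 0.85 0.03] Ftool [-2.7 -2.8 -4.7] angle [ -0.    0.2 164.3] q6 -7.4 t 11.05 op 0.0155
tau [  0.71 -18.5   23.82   3.55  -0.22  -0.88] Mtool [0.47 0.75 0.02] Ftool [-3.2 -2.7 -4.7] angle [ -0.    0.2 170.3] q6 -13.3 t 11.3 op 0.0157
tau [  0.63 -18.35  23.81   3.6   -0.14  -0.89] Mtool [0.42 0.64 0.03] Ftool [-3.3 -2.2 -5. ] angle [ -0.    0.2 176.3] q6 -19.3 t 11.55 op 0.0156
```

```bash
python3 -m pendant '[[-1,[0,0,0.0001],[0,0,3]],[-1,[0,0,0.0001],[0,0,6]],[-1,[0,0,0.0001],[0,0,6]]]' >/dev/null; python3 tq.py; python3 -m pendant '[[-1,[0,0,0.0001],[0,0,3]],[-1,[0,0,0.0001],[0,0,6]],[-1,[0,0,0.0001],[0,0,6]]]'>/dev/null; python3 tq.py; python3 -m pendant '[[-1,[0,0,0.0001],[0,0,3]],[-1,[0,0,0.0001],[0,0,6]],[-1,[0,0,0.0001],[0,0,6]]]'>/dev/null; python3 tq.py
```

```text
tau [ 1.600e-01 -1.832e+01  2.378e+01  3.670e+00 -1.000e-02 -1.020e+00] Mtool [ 0.2   0.53 -0.12] Ftool [-2.8 -0.5 -4.3] angle [   0.    -0.2 -177.7] q6 -25.3 t 11.8 op 0.0158
tau [ 5.200e-01 -1.789e+01  2.370e+01  3.440e+00 -2.000e-02 -1.060e+00] Mtool [ 0.38  0.51 -0.15] Ftool [-2.5 -0.4 -6.3] angle [ 0.000e+00 -1.000e-01 -1.717e+02] q6 -31.3 t 12.05 op 0.0156
tau [  0.87 -17.35  23.51   3.59   0.04  -0.8 ] Mtool [-0.14  0.07  0.08] Ftool [-4.4  1.1 -6.2] angle [-0.000e+00 -1.000e-01 -1.657e+02] q6 -37.3 t 12.3 op 0.0158
```

```bash
python3 -m pendant '[[-1,[0,0,-0.0001],[0,0,2]],[-1,[0,0,-0.0001],[0,0,4]],[-1,[0,0,-0.0001],[0,0,4]]]' >/dev/null; python3 tq.py; python3 -m pendant '[[-1,[0,0,0],[0,0,2]],[-1,[0,0,0],[0,0,4]],[-1,[0,0,0],[0,0,4]]]'>/dev/null; python3 tq.py; python3 -m pendant '[[-1,[0,0,0],[0,0,2]],[-1,[0,0,0],[0,0,4]],[-1,[0,0,0],[0,0,4]]]'>/dev/null; python3 tq.py; python3 -m pendant '[[-1,[0,0,0],[0,0,2]],[-1,[0,0,0],[0,0,4]],[-1,[0,0,0],[0,0,4]]]'>/dev/null; python3 tq.py
```

```text
tau [  0.39 -17.95  23.33   3.74   0.08  -0.53] Mtool [0.32 0.59 0.04] Ftool [-3.8  0.4 -7.1] angle [-0.000e+00 -1.000e-01 -1.617e+02] q6 -41.3 t 12.55 op 0.0155
tau [  0.21 -17.58  23.58   3.77   0.15  -0.69] Mtool [ 0.2   0.25 -0.14] Ftool [-3.1  1.4 -6.7] angle [-0.000e+00 -1.000e-01 -1.577e+02] q6 -45.3 t 12.8 op 0.0161
tau [ -0.27 -17.56  23.46   3.76   0.22  -0.93] Mtool [ 0.02  0.27 -0.31] Ftool [-4.   1.9 -5.1] angle [-0.000e+00 -1.000e-01 -1.538e+02] q6 -49.2 t 13.05 op 0.0155
tau [ -0.89 -17.31  23.25   3.77   0.31  -1.25] Mtool [-0.19  0.16 -0.66] Ftool [-3.5  3.4 -5.5] angle [-0.000e+00 -1.000e-01 -1.498e+02] q6 -53.2 t 13.3 op 0.0157
```

```bash
python3 -m pendant '[[-1,[0,0,0],[0,0,1.5]],[-1,[0,0,0],[0,0,1.5]]]' >/dev/null; python3 tq.py; python3 -m pendant '[[-1,[0,0,0],[0,0,1.5]],[-1,[0,0,0],[0,0,1.5]]]'>/dev/null; python3 tq.py; python3 -m pendant '[[-1,[0,0,0],[0,0,1.5]],[-1,[0,0,0],[0,0,1.5]]]'>/dev/null; python3 tq.py; python3 -m pendant '[[-1,[0,0,0],[0,0,1.5]],[-1,[0,0,0],[0,0,1.5]]]' >/dev/null; python3 tq.py
```

```text
tau [ -1.06 -17.22  23.2    3.77   0.35  -1.11] Mtool [-0.3   0.15 -0.74] Ftool [-4.2  2.9 -6.2] angle [-0.000e+00 -1.000e-01 -1.484e+02] q6 -54.7 t 13.47 op 0.0158
tau [  0.33 -17.16  23.58   4.04   0.39  -0.31] Mtool [0.3  0.41 0.01] Ftool [-3.2  2.2 -7. ] angle [-0.000e+00 -1.000e-01 -1.468e+02] q6 -56.2 t 13.63 op 0.0159
tau [-1.000e-02 -1.745e+01  2.332e+01  3.820e+00  3.000e-01 -5.200e-01] Mtool [ 0.07  0.55 -0.16] Ftool [-2.8  1.9 -6.7] angle [-0.000e+00 -1.000e-01 -1.453e+02] q6 -57.7 t 13.8 op 0.0157
tau [ 2.000e-02 -1.750e+01  2.328e+01  3.830e+00  2.700e-01 -4.900e-01] Mtool [ 0.03  0.45 -0.11] Ftool [-2.8  2.5 -8.3] angle [-0.000e+00 -1.000e-01 -1.438e+02] q6 -59.2 t 13.97 op 0.0155
```

Clear click: torque peaked at 0.74 N m and dropped to 0 at q6 = -56. I stop here, release and back out.

```bash
python3 -m pendant '[[0,[0,0,0],[0,0,0]],[0,[0,0,0],[0,0,0]],[0,[0,0,0],[0,0,0]],[0,[0,0,0],[0,0,0]],[0,[0,0,-0.01],[0,0,0]],[0,[0,0,-0.03],[0,0,0]],[0,[0,0,-0.055],[0,0,0]],[0,[0,0,-0.08],[0,0,0]],[0,[0,0,-0.1],[0,0,0]],[0,[0,0,-0.1],[0,0,0]]]'; python3 look.py w4; python3 cap.py w4; python3 tq.py; python3 -c "
from h import *
im=viewer.snapshot('top')[:,:,::-1];cv2.imwrite('pics/t4.png',im)
w=cv2.imread('pics/w4.png');s=viewer.snapshot('scene')[:,:,::-1]
cv2.imwrite('pics/f.png',np.hstack([cv2.resize(w,(400,300)),cv2.resize(s[150:330,200:410],(350,300))]))"
```

```text
clock: 14.8
tool_pos: [0.4196, -0.1414, 0.2668]
orientation: [155.9, 29.5, 165.8]
force: [-0.2, -1.1, 0.2]
opening: 0.044
gripper_force: 0.0
[-20.30220795 -12.60921914 -27.10406058 -34.28552175 -53.93885064
 -62.19477169]
ends [array([324.5, 207. ], dtype=float32), array([324.5, 277. ], dtype=float32)] mid [ 1.5   0.25 50.5 ] len 43.86308242702512 ang -36.19063614331938
skirt ellipse ((324.9107971191406, 231.50634765625), (81.94017791748047, 88.36085510253906), 178.45748901367188)
tau [ -0.45 -13.83  31.24   4.86   0.41  -0.04] Mtool [ 1.1   1.5  -0.05] Ftool [-0.1 -0.1  0.8] angle [-1.000e-01 -3.000e-01 -1.437e+02] q6 -62.2 t 14.85 op 0.0439
```

View pics/f.png

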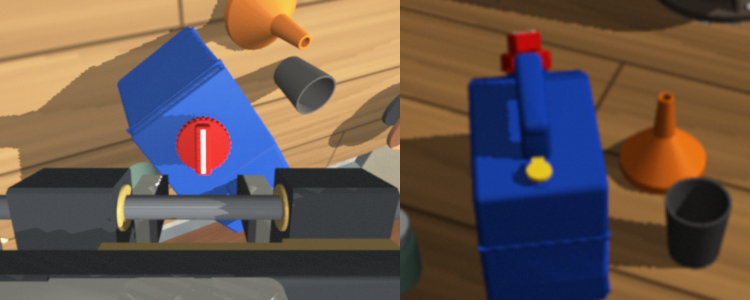

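Shown: the bar followed the fingers round, 78° in all, with no slip in the grip. The vent disc lies flat on its spout, and the bystanders in view are untouched. Handing in.

```bash
python3 -c "
from plant import workorder
print(workorder.close_job())"
```

```text
the job is handed in; nothing more can be done
None
```

The vent cap was pressed shut to its stop, then the red cap was turned 78° clockwise through one clear ratchet click (an earlier small torque dip might have been another, so two at most), released, and the job handed in at about 15 s of robot time; the funnel, cup and jar were not touched.

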